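Seat the tube rack on the shaker and snap the toggle clamp shut

ROBOT

A 6-joint arm with a two-finger parallel gripper is mounted at the origin on the work surface. World frame = base frame: x ahead of the robot, y to its left, z up, the work surface at z = 0. Lengths are in m, angles in rad, forces in N, time in s.
With the tool pointing down it reaches from about 0.35 to 0.85 m from the base axis. Payload 8.1 kg.
Tool frame: the origin (TCP) lies on the centre line of the jaws, within the pads' length; the fingertips stand 19 mm ahead of it and the grasp point (between the pads) is the TCP; z points along the fingers, y is the direction in which the jaws open and shut (so a half turn about z gives the same grasp; the last joint's range is limited). The gripper opens to 85 mm and grips with 20 to 120 N. Pads are 22 mm wide; open, the fingers measure 114 mm over their backs; the gripper's body (76 mm by 85 mm) begins 54 mm behind the grasp point. The pads swing forward as they close: fully open they stand 13 mm farther back than shut.
Start: joints at [1.082, 0.13, 1.488, -0, 1.523, -0.085], TCP at [0.236, 0.552, 0.25] pointing down, gripper open.
Joint ranges: [-2.96, 2.96], [-0.89, 2.26], [0.02, 2.5], [-1.34, 4.48], [0, 2.73], [-2.66, 2.66]. Speed limits (rad/s): [2.39, 2.39, 2.79, 3.14, 3.14, 3.14].

INTERFACE

Orientations are given as a unit quaternion [x, y, z, w].
In Python, from cell import bot, get_image, camera_model gives the robot as it stands.
- The arm moves only by the shell command python3 -m creep 'ROWS' [FORCE]. ROWS is JSON, a list of rows, each a list of 5 numbers: the finger opening in cm, from 0 to 8.54, then the shift along the tool's x, y, z in cm, then the turn about the tool's z in rad. In form: [[hand, x, y, z, spin], ...]. A call has exactly 10 rows; each row is the pose to reach, as a shift and turn from the pose commanded when the call began, along the tool's axes at that moment; what a row does not reach only later rows make up. A row lasts 1/12 s, in which the tool goes at most 41.7 mm and 7.16 degrees, less where a joint would pass 70% of its speed; a pose out of reach is approached as far as the arm can. A call with a gripper value outside its range is refused whole. The fingers move at their own pace and stop on an object; FORCE is the grip in N (left out, the last holds). Time passes only in rows, so rows that repeat a pose let the fingers close, or fill a call up. It gives the time, the measured TCP pose, the force and the opening at its end, in the units of the state.
- bot.observe(): the state, without advancing time (a new reading comes with each control period).
- get_image(name): name is "scene" or "side" or "wrist"; returns (picture, depth): 400x640x3 uint8, red, green, blue; 400x640 float32, m along the optical axis (not along the pixel's ray), 0 where there is no reading.
- camera_model(name): a dict with "K" (3x3 intrinsics, pixels), "world_from_camera" (4x4, takes a point from camera to world coordinates). Camera axes: x right, y up, looking along -z (the intrinsics and any distortion apply to the point x, -y, -z); pixel columns grow to the right and rows downward; lengths in m; the calibration is good to about 2 mm. A picture is of the moment at which its call begins: read the wrist's pose just before it. camera_model takes no time and is no camera call; for the wrist camera it gives the pose at the moment of the call.
- bot.finish_job(): hands the job in, once; it reports no verdict.
The state is a dict: "t": time; "joint_positions": joint angles; "joint_velocities": joint speeds; "joint_torque": joint torques, N m; "ee_pos": TCP position; "ee_rot": TCP orientation; "wrist_force": force on the tool from outside, world axes, zero at the start; "torque": the same for the moment, N m; "gripper_width": finger opening in m.
Only numpy, scipy, OpenCV 4.12 (cv2) and the standard library are available. Lean on these libraries where they do the work, as an engineer would, in place of code of your own. Each camera call takes 0.05 s, during which the arm holds its last target.

TASK

Slide the loaded tube rack along its guides on the shaker platform until it is fully home against the back stop, then push the clamp's red handle over and down, past its dead point, until it snaps into lock with the rubber foot pressing on the rack. Do it by pushing with the fingertips only: the rack stays down on the platform, nothing is pinched or lifted, and the other things on the bench stay where they stand.

Things in the scene. Friction and masses are not known exactly. Their poses are not given: they have to be found in the camera images.
- shaker: Fixed bench shaker, white housing, 260 x 300 mm dark grey platform, top 85 mm above the bench. Origin: centre of its underside, on the bench. Its frame: x from the control panel towards the back stop, y left, z up; (x, y, z) in mm below are in this frame. Rack guides along x: right inner face y -128.5, with a lip 8 mm inward over the rack's flange, up to z 101.5; left inner face y -1.5, 7 high.
- stop (a point): Middle of the top front edge of the back stop, an aluminium bar 141 mm wide (y), 12 thick, 24 high across the far end of the guides; fixed to the shaker at (112, -65, 109). Home means the rack's back face lies flat against it.
- home (a point): Point on the platform, fixed to the shaker at (49, -65, 85): where the rack's origin is when the rack is fully home.
- rack: Green foam rack of 24 small green-capped tubes; loose, 0.35-0.7 kg. Origin: centre of underside, on the platform; axes as the shaker's. Aluminium base plate 126 x 122 x 10 mm (x, y, z), a 24 mm flange each side; green block 126 x 74, to 52 high; caps to 66. Flat front face at x -63. Starts 35-80 mm short of home between the guides (2.5 mm play a side); slides along x at 2-6 N.
- clamp (a point): Bar pivot of the steel horizontal-handle toggle clamp left of the rack, fixed to the shaker at (30, 36, 103). The clamp works in the plane x = 30. Its bracket is 52 mm wide (x), y 21 to 99, up to z 122. Its holding bar stands up when open and reaches right over the rack's left flange when shut; the red handle slopes up to the left when open and lies level to the left when shut.
- clamp_handle (a joint): Angle of the clamp's handle to its bar, rad. Starts at 0 (wide open) to 0.3; grows as the handle goes left (+y) and down; 1-2 N moves it. Stays put below 1; from about 1.2 it drops by its weight to 1.73, where the foot lands on the rack; from there it resists, up to 7 N at the grip, and springs back if let go. Dead point about 2.05, past which it snaps to its firm stop at 2.16: locked.
- grip (a point): On the centre line of the red grip (round bar, 19 mm thick, 85 long), 26 mm from its free end. Push here, on the side facing up and rackward. Shaker (y, z) mm and slope above level by joint value: 0: 130, 223, 59 deg; 0.26: 139, 217, 52; 0.73: 149, 206, 41; 1.18: 153, 193, 32; 1.65: 155, 173, 22; 2.00: 157, 147, 10; 2.17: 158, 126, 1. x is 30.
- grip_end (a point): Middle of the free end of the red grip, 26 mm beyond grip. From grip to grip_end is the handle's direction: up and to the left when open, level to the left when locked.
- clamp_foot: Black rubber foot, 15 mm diameter, 13.5 tall, on the spindle at the end of the clamp's bar. Origin: centre of its pressing face. Open: up at about (30, 0, 140), facing right; locked: on the rack's left flange at (30, -14, 95), pressing with about 40 N.
- wash_bottle: White wash bottle with a bent spout, 72 mm diameter, 212 mm tall, standing on the bench left of the shaker. Origin: centre of its underside. To be left alone.
- tube_rack: Green foam rack, 180 x 112 mm (x, y), of 15 large green-capped tubes, 131 mm tall, on the bench right of the shaker. Origin: centre of its underside. To be left alone.
- spare_tube: Single self-standing large tube with green cap, 34 mm diameter, 114 mm tall, on the bench in front of the shaker. Origin: centre of its underside. To be left alone.
- carton: Small white carton with a blue stripe, 50 x 70 x 55 mm, on the bench in front of the shaker. Origin: centre of its underside. To be left alone.
Not all that is in view belongs to the job. There is more than one size of the rack; the one meant has the size given above.

How it is judged:
On the way, in this order (a step that is already met when the one before it is completed fails the run):
1. the rack is fully home against the back stop while the clamp is still open (x of rack in the frame of shaker above 0.046 m and value of joint clamp_handle below 1.1 rad), for 0.2 s.
2. the handle is past its dead point and locked, the foot pressing on the rack (value of joint clamp_handle above 2.1 rad and contact force between clamp_foot and rack above 15 N), for 0.3 s.
At the end, for the whole second after the job is handed in: The rack rests flat on the platform within 3 mm of the back stop and 6 mm of its home point; the handle is past its dead point (joint above 2.10), the foot pressing the rack with over 15 N; the other four things are within 25 mm of where they stood (all of step 2 and x of rack in the frame of shaker above 0.046 m and angle between rack's own z axis and vertical below 0.05 rad and linear speed of rack below 0.02 m/s and distance between rack and home below 0.006 m and distance of each of wash_bottle, tube_rack, spare_tube, carton from where it was at the start of the episode below 0.025 m); the robot touches nothing.
It fails at once if the rack is lifted off the platform or tipped (z of rack in the frame of shaker above 0.093 m or angle between rack's own z axis and vertical above 0.15 rad).
It fails at once if the wash bottle is pushed away, lifted or tipped (distance of wash_bottle from where it was at the start of the episode above 0.025 m or angle between wash_bottle's own z axis and vertical above 0.3 rad).
It fails at once if the rack of large tubes is pushed away, lifted or tipped (distance of tube_rack from where it was at the start of the episode above 0.025 m or angle between tube_rack's own z axis and vertical above 0.3 rad).
It fails at once if the single large tube is pushed away, lifted or tipped (distance of spare_tube from where it was at the start of the episode above 0.025 m or angle between spare_tube's own z axis and vertical above 0.3 rad).
It fails at once if the small white carton is pushed away, lifted or tipped (distance of carton from where it was at the start of the episode above 0.025 m or angle between carton's own z axis and vertical above 0.3 rad).
It also fails if it takes over 42 s, if anything falls off the work surface, if the arm or the gripper's body presses on something with over 40 N, if the wrist force passes 120 N, or if a joint passes its speed limit or range.

## Working session

There is one attempt and no reset: what is moved stays moved. The work goes in short steps, Python scripts to look and compute and a shell command to move; the robot and the scene stay as the last step left them, time stands still between calls to the robot, and variables do not carry over. Pictures are saved under pics/ and viewed, and the job is handed in when it is done.

```bash
ls; mkdir -p pics; python3 - <<'E'
from cell import bot,get_image,camera_model
import cv2,numpy as np
s=bot.observe();print(s['t'],s['ee_pos'],s['ee_rot'],s['wrist_force'],s['gripper_width'])
for n in ['scene','side','wrist']:
    m=camera_model(n);im,d=get_image(n)
    cv2.imwrite(f'pics/{n}0.png',im[:,:,::-1]);np.savez(f'{n}0.npz',d=d,im=im,K=m['K'],T=m['world_from_camera'])
    print(n,m)
E
```

```text
pics
0.0 [0.23548027 0.5512945  0.24922984] [ 2.00530596e-01  9.79686994e-01 -8.97006387e-04 -2.62561693e-04] [ 0.19227958 -0.55663756  0.72751356] 0.08559916247151884
scene {'K': array([[478.09184265,   0.        , 310.39744616],
       [  0.        , 478.09184265, 203.68380297],
       [  0.        ,   0.        ,   1.        ]]), 'world_from_camera': array([[-0.62410893, -0.58091327,  0.52252064,  1.10528019],
       [ 0.78113689, -0.44874971,  0.43410696,  0.48608129],
       [-0.01769751,  0.67909018,  0.73384149,  1.01037356],
       [ 0.        ,  0.        ,  0.        ,  1.        ]])}
side {'K': array([[463.31754499,   0.        , 322.09739435],
       [  0.        , 463.31754499, 201.44580594],
       [  0.        ,   0.        ,   1.        ]]), 'world_from_camera': array([[ 0.94002315,  0.23016683, -0.25175326,  0.20067251],
       [-0.34052321,  0.67649025, -0.65299685, -0.79477901],
       [ 0.02001041,  0.69955999,  0.71429364,  0.98389294],
       [ 0.        ,  0.        ,  0.        ,  1.        ]])}
wrist {'K': array([[300.19542634,   0.        , 319.19611646],
       [  0.        , 300.19542634, 200.59164193],
       [  0.        ,   0.        ,   1.        ]]), 'world_from_camera': array([[ 0.39360182, -0.87808405, -0.27211397,  0.16619511],
       [ 0.91927992,  0.37550351,  0.11798956,  0.58341019],
       [-0.001425  , -0.29658982,  0.9550039 ,  0.37179686],
       [ 0.        ,  0.        ,  0.        ,  1.        ]])}
```

View pics/scene0.png

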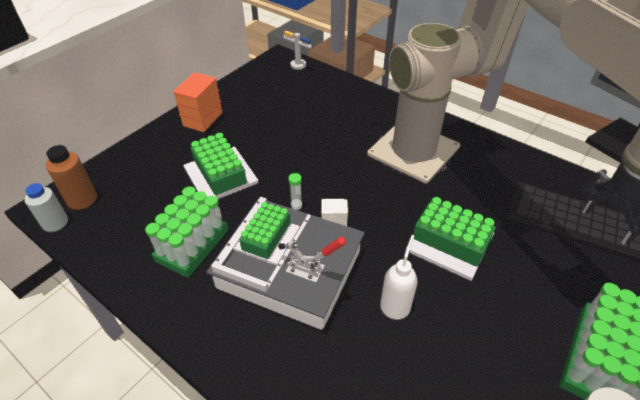

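View pics/side0.png

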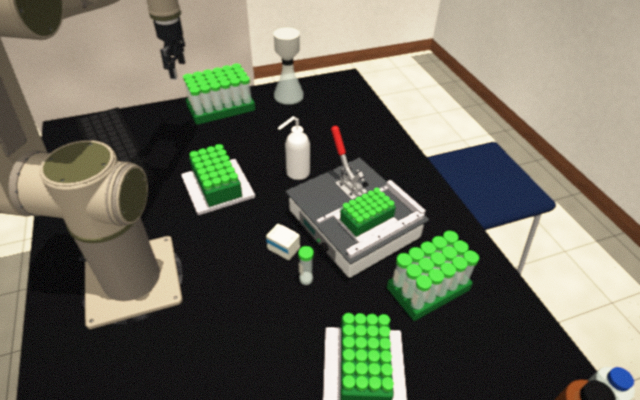

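View pics/wrist0.png

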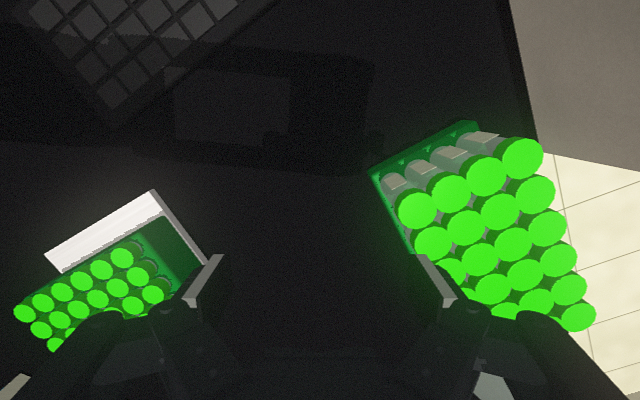

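```bash
cat > h.py <<'E'
import numpy as np,cv2
def cloud(f):
    z=np.load(f);d=z['d'];K=z['K'];T=z['T'];v,u=np.mgrid[:400,:640]
    P=np.stack([(u-K[0,2])/K[0,0]*d,-(v-K[1,2])/K[1,1]*d,-d],-1)
    W=P@T[:3,:3].T+T[:3,3];W[d==0]=np.nan
    return W,z['im']
def ray(f,u,v):
    z=np.load(f);K=z['K'];T=z['T']
    r=T[:3,:3]@np.array([(u-K[0,2])/K[0,0],-(v-K[1,2])/K[1,1],-1]);return T[:3,3],r
def tri(a,b):
    (o1,r1),(o2,r2)=ray(*a),ray(*b)
    A=np.stack([r1,-r2],1);s=np.linalg.lstsq(A,o2-o1,rcond=None)[0]
    p,q=o1+s[0]*r1,o2+s[1]*r2;return (p+q)/2,np.linalg.norm(p-q)
def onz(f,u,v,z):
    o,r=ray(f,u,v);return o+r*(z-o[2])/r[2]
E
python3 - <<'E'
from h import *
for n,(a,b,c,d) in {'scene':(190,130,400,340),'side':(250,100,480,330)}.items():
    im=cv2.imread(f'pics/{n}0.png')[b:d,a:c]
    if n=='scene': im=cv2.resize(im,None,fx=3.8,fy=2.85*1,interpolation=3) if 0 else cv2.resize(im,None,fx=2.8,fy=2.8,interpolation=3)
    else: im=cv2.resize(im,None,fx=2.6,fy=2.6,interpolation=3)
    cv2.imwrite(f'pics/{n}0c.png',im)
    W,I=cloud(f'{n}0.npz');W=W[b:d,a:c].reshape(-1,3);I=I[b:d,a:c].reshape(-1,3)
    W=W[np.isfinite(W[:,0])]
    h,e=np.histogram(W[:,2],np.arange(-.01,.3,.005));print(n,list(zip(e.round(3),h)))
    S=W[(W[:,2]>.079)&(W[:,2]<.092)]
    print(cv2.minAreaRect((S[:,:2]*1000).astype(np.float32)), np.median(S,0))
E
```

```text
scene [(np.float64(-0.01), np.int64(491)), (np.float64(-0.005), np.int64(13909)), (np.float64(0.0), np.int64(9502)), (np.float64(0.005), np.int64(505)), (np.float64(0.01), np.int64(983)), (np.float64(0.015), np.int64(438)), (np.float64(0.02), np.int64(332)), (np.float64(0.025), np.int64(355)), (np.float64(0.03), np.int64(468)), (np.float64(0.035), np.int64(396)), (np.float64(0.04), np.int64(319)), (np.float64(0.045), np.int64(343)), (np.float64(0.05), np.int64(535)), (np.float64(0.055), np.int64(484)), (np.float64(0.06), np.int64(293)), (np.float64(0.065), np.int64(204)), (np.float64(0.07), np.int64(301)), (np.float64(0.075), np.int64(281)), (np.float64(0.08), np.int64(3853)), (np.float64(0.085), np.int64(3185)), (np.float64(0.09), np.int64(1525)), (np.float64(0.095), np.int64(622)), (np.float64(0.1), np.int64(591)), (np.float64(0.105), np.int64(438)), (np.float64(0.11), np.int64(294)), (np.float64(0.115), np.int64(208)), (np.float64(0.12), np.int64(239)), (np.float64(0.125), np.int64(606)), (np.float64(0.13), np.int64(274)), (np.float64(0.135), np.int64(299)), (np.float64(0.14), np.
[... 2747 characters left out ...]
0.21), np.int64(25)), (np.float64(0.215), np.int64(14)), (np.float64(0.22), np.int64(18)), (np.float64(0.225), np.int64(17)), (np.float64(0.23), np.int64(13)), (np.float64(0.235), np.int64(17)), (np.float64(0.24), np.int64(2)), (np.float64(0.245), np.int64(0)), (np.float64(0.25), np.int64(0)), (np.float64(0.255), np.int64(0)), (np.float64(0.26), np.int64(0)), (np.float64(0.265), np.int64(0)), (np.float64(0.27), np.int64(0)), (np.float64(0.275), np.int64(0)), (np.float64(0.28), np.int64(0)), (np.float64(0.285), np.int64(0)), (np.float64(0.29), np.int64(0))]
((568.6580200195312, -50.1878662109375), (361.3513488769531, 641.5609741210938), 8.690299987792969) [ 0.54472617 -0.00688966  0.08412715]
```

```bash
ls pics
```

```text
scene0.png
scene0c.png
side0.png
side0c.png
wrist0.png
```

View pics/scene0c.png

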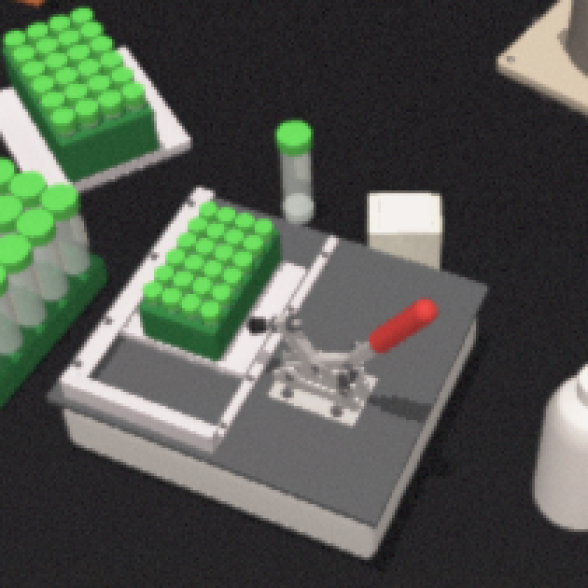

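View pics/side0c.png

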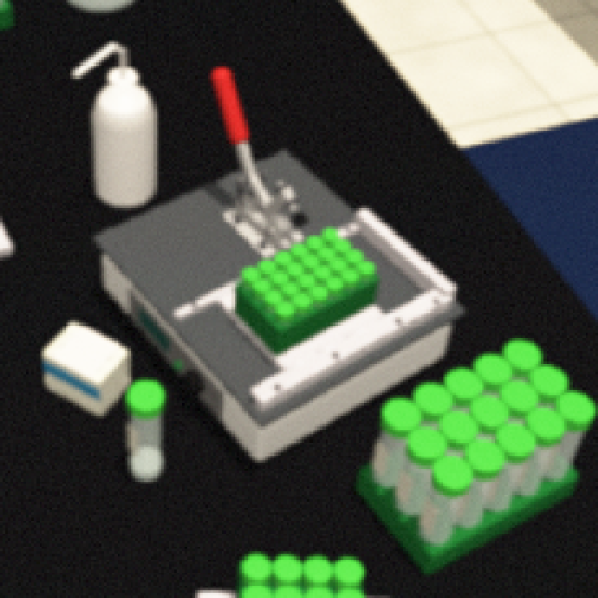

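```bash
python3 - <<'E'
from h import *
S=lambda u,v:('scene0.npz',190+u/2.8-.3,130+v/2.8-.3)
D=lambda u,v:('side0.npz',250+u/2.6-.3,100+v/2.6-.3)
obs=[(S(487,287),-130,150),(S(375,525),130,150),(S(52,397),130,-150),(D(95,238),-130,150),(D(283,150),130,150),(D(465,312),130,-150),(D(260,430),-130,-150)]
W=np.array([onz(*o[0],.085) for o in obs]);L=np.array([o[1:] for o in obs])/1000.
print(W.round(4))
def fit(W,L):
    a=L.mean(0);b=W[:,:2].mean(0);H=(L-a).T@(W[:,:2]-b)
    th=np.arctan2(H[0,1]-H[1,0],H[0,0]+H[1,1]);R=np.array([[np.cos(th),-np.sin(th)],[np.sin(th),np.cos(th)]])
    t=b-R@a;return th,t,((W[:,:2]-t)@R-L)*1000
print(fit(W,L));print(fit(W[:3],L[:3]));print(fit(W[3:],L[3:]))
for n in ['scene','side']:
    w,im=cloud(n+'0.npz');I=im.astype(int)
    th,t,_=fit(W,L);R=np.array([[np.cos(th),-np.sin(th)],[np.sin(th),np.cos(th)]])
    q=(w[...,:2]-t)@R*1000
    g=(I[...,1]>I[...,0]*1.8)&(I[...,1]>60)&(abs(q[...,0])<160)&(q[...,1]>-140)&(q[...,1]<10)&(w[...,2]>.08)
    for lo,hi in [(.08,.13),(.135,.16)]:
        m=g&(w[...,2]>lo)&(w[...,2]<hi);print(n,'green',m.sum(),np.percentile(q[m],[2,50,98],0).round(1).tolist(),np.nanpercentile(w[m][:,2],[5,50,95]).round(3))
    r=(I[...,0]>I[...,1]*2.2)&(I[...,0]>80)&(abs(q[...,0])<160)&(w[...,2]>.1)
    p=np.c_[q[r],w[r][:,2]*1000];p=p[np.argsort(p[:,2])];print('red',len(p),p[:12].mean(0).round(1),p[-12:].mean(0).round(1), p.mean(0))
E
```

```text
[[ 0.4409  0.1042  0.085 ]
 [ 0.69    0.17    0.085 ]
 [ 0.7617 -0.1156  0.085 ]
 [ 0.4369  0.0962  0.085 ]
 [ 0.6842  0.1658  0.085 ]
 [ 0.7599 -0.1265  0.085 ]
 [ 0.5074 -0.1951  0.085 ]]
(np.float64(0.25486413888412945), array([ 0.59900816, -0.011297  ]), array([[ 6.12138875,  1.62689631],
       [ 3.79312485,  2.45121356],
       [ 1.13586388,  8.02890344],
       [ 0.22493807, -5.11499042],
       [-2.93554594, -0.1212939 ],
       [-3.36437695, -2.04662417],
       [-4.97539266, -4.82410482]]))
(np.float64(0.2535274093090275), array([ 0.60147593, -0.00642379]), array([[ 2.30762923, -2.63730285],
       [-0.02196676, -1.46854901],
       [-2.28566247,  4.10585187]]))
(np.float64(0.2559163767551748), array([ 0.59709789, -0.01492247]), array([[ 3.14324108, -1.95467167],
       [-0.01213056,  2.76876586],
       [-0.75865854,  0.84405398],
       [-2.37245199, -1.65814817]]))
scene green 349 [[-60.3, -91.0], [49.9, -27.4], [53.6, -24.3]] [0.103 0.117 0.129]
scene green 1162 [[-63.1, -91.9], [-1.6, -56.6], [50.1, -26.6]] [0.136 0.149 0.153]
red 210 [ 39.2 113.2 178.7] [ 33.4 150.3 240. ] [ 38.55014845 134.28679354 213.7584584 ]
side green 345 [[-76.9, -103.1], [-52.2, -100.1], [40.8, -36.2]] [0.104 0.117 0.128]
side green 1068 [[-72.0, -100.4], [-20.3, -70.6], [41.0, -31.6]] [0.136 0.148 0.152]
red 198 [ 26.3 107.5 177.7] [ 29.4 145.2 238.7] [ 27.43213457 125.80201917 208.84438778]
```

```bash
python3 -m creep '[[0,-1.5,-1.5,-2,-0.06],[0,-4.2,-4,-5,-0.13],[0,-7,-6.7,-8,-0.2],[0,-9.8,-9.4,-8,-0.26],[0,-12.6,-12.1,-8,-0.33],[0,-15.4,-14.8,-8,-0.39],[0,-18.2,-17.5,-8,-0.46],[0,-21,-20.2,-8,-0.53],[0,-23.8,-22.9,-8,-0.59],[0,-26.6,-25.6,-8,-0.658]]' 20
python3 - <<'E'
from h import *
from cell import bot
from scipy.spatial.transform import Rotation as R
s=bot.observe();M=R.from_quat(s['ee_rot']).as_matrix();print(s['ee_pos'],s['joint_positions'],M.round(3).tolist())
print((M.T@(np.array([.509,-.102,.33])-s['ee_pos'])*100))
# bottle, tall things
for n in ['scene','side']:
    w,im=cloud(n+'0.npz')
    m=(w[...,2]>.05)&(w[...,2]<.3)&(w[...,0]>.4)&(w[...,0]<.75)&(w[...,1]>.19)&(w[...,1]<.42)&(im.min(-1)>90);p=w[m];print(n,m.sum(),p.min(0),p.max(0),np.median(p,0))
E
```

```text
t: 0.98
ee_pos: [0.3799, 0.21, 0.3302]
ee_rot: [-0.128, 0.992, 0.0, 0.0]
wrist_force: [1.6, 0.4, -0.1]
gripper_width: 0.0001
[0.37987243 0.21002034 0.33019179] [ 3.86823079e-01 -3.47659208e-01  1.78806992e+00 -1.09838634e-05
  1.70096723e+00 -1.44133351e+00] [[-0.967, -0.255, 0.0], [-0.255, 0.967, 0.0], [-0.0, 0.0, -1.0]]
[-4.54571036e+00 -3.34610626e+01  1.95866256e-02]
scene 1371 [0.46459459 0.22137417 0.05020243] [0.55937829 0.29333537 0.21537283] [0.54033211 0.26349424 0.12719356]
side 862 [0.46146977 0.21188994 0.05006066] [0.55281022 0.27978826 0.21541997] [0.51284251 0.23286069 0.11948014]
```

```bash
python3 -m creep '[[0,-0.4,-3.4,0,0],[0,-0.9,-6.8,0,0],[0,-1.4,-10.2,0,0],[0,-1.9,-13.6,0,0],[0,-2.4,-17,0,0],[0,-2.9,-20.4,0,0],[0,-3.4,-23.8,0,0],[0,-3.9,-27.2,0,0],[0,-4.3,-30.6,0,0],[0,-4.5,-33.5,0,0]]'
python3 - <<'E'
from h import *
from cell import bot,get_image,camera_model
s=bot.observe();print(s['ee_pos'],s['t'],s['joint_positions'].round(3),abs(s['joint_velocities']).max())
m=camera_model('wrist');im,d=get_image('wrist');np.savez('wrist1.npz',d=d,im=im,K=m['K'],T=m['world_from_camera'])
cv2.imwrite('pics/wrist1.png',im[:,:,::-1])
E
```

```text
t: 1.82
ee_pos: [0.5079, -0.1033, 0.3298]
ee_rot: [-0.126, 0.992, -0.0, -0.0]
wrist_force: [0.6, 0.4, -0.3]
gripper_width: -0.0001
[ 0.50790154 -0.10327638  0.32983114] 1.8167 [-0.299 -0.111  1.588 -0.     1.665 -2.124] 0.553814096541948
```

View pics/wrist1.png

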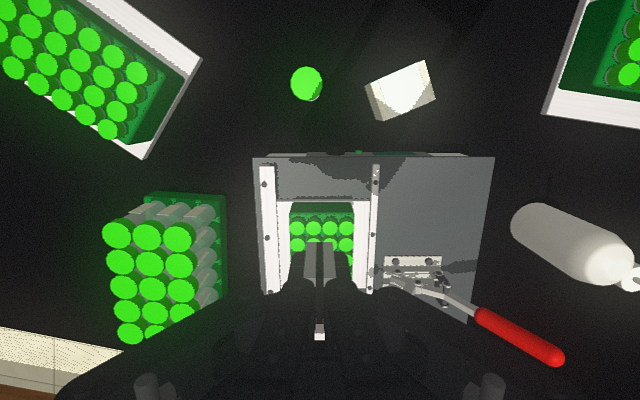

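```bash
python3 - <<'E'
from h import *
from cell import bot,get_image,camera_model
get_image('wrist');get_image('wrist')
s=bot.observe();print(s['ee_pos'],s['t'],s['joint_positions'].round(3),abs(s['joint_velocities']).max(),s['wrist_force'])
m=camera_model('wrist');im,d=get_image('wrist');np.savez('wrist2.npz',d=d,im=im,K=m['K'],T=m['world_from_camera'])
cv2.imwrite('pics/wrist2.png',cv2.resize(im[140:370,240:580,::-1],None,fx=2.3,fy=2.3,interpolation=3))
E
```

```text
[ 0.50749016 -0.10290365  0.32942069] 1.9667 [-0.299 -0.111  1.588 -0.     1.666 -2.121] 0.04561232911528943 [-0.04570327  0.15611656  0.16196562]
```

View pics/wrist2.png

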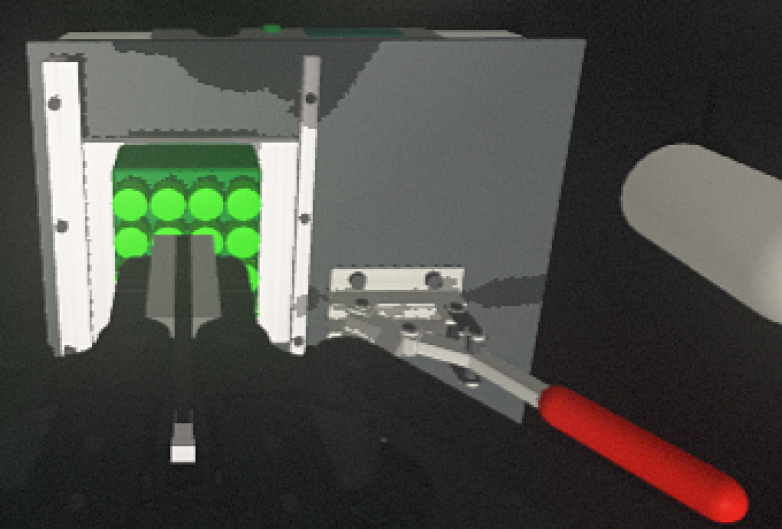

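```bash
cat >> h.py <<'E'
def fit(W,L):
    a=L.mean(0);b=W[:,:2].mean(0);H=(L-a).T@(W[:,:2]-b)
    th=np.arctan2(H[0,1]-H[1,0],H[0,0]+H[1,1]);R=np.array([[np.cos(th),-np.sin(th)],[np.sin(th),np.cos(th)]])
    t=b-R@a;return th,t,((W[:,:2]-t)@R-L)*1000
def toS(p,th,t):
    R=np.array([[np.cos(th),-np.sin(th)],[np.sin(th),np.cos(th)]]);return (np.asarray(p)[...,:2]-t)@R*1000
E
python3 - <<'E'
from h import *
C=lambda u,v:('wrist2.npz',240+u/2.3-.3,140+v/2.3-.3)
obs=[(C(27,42),-130,-150,.085),(C(585,40),-130,150,.085),(C(319,57),-113,1,.092)]
W=np.array([onz(*o[0],o[3]) for o in obs]);print(W.round(4),np.linalg.norm(W[0]-W[1]))
L=np.array([[-.13,-.15],[-.13,.15]]);th,t,r=fit(W[:2],L);print(th,t,r)
for c in [(.599,-.011),tuple(t)]:
  for nm,u,v,z in [('guideL end',303,57,.092),('guideR in',79,62,.1015),('plate front L',85,142,.095),('plate front R',297,142,.095),('blk fl',115,146,.137),('blk fr',258,146,.137),('brk fl',331,268,.09),('brk fr',465,268,.09),('right edge low',520,422,.085),('left edge low',50,345,.085)]:
    print(nm,toS(onz(*C(u,v),z),.255,np.array(c)).round(1))
w,im=cloud('wrist2.npz');I=im.astype(int);q=toS(w,.255,np.array([.599,-.011]))
m=(I[...,0]>I[...,1]*2.2)&(I[...,0]>80)&(w[...,2]>.12);p=np.c_[q,w[...,2]*1000][m];p=p[np.argsort(p[:,2])];print('red',p[:25].mean(0),p[-25:].mean(0))
m=(w[...,2]>.083)&(w[...,2]<.087);print('front edge', np.nanpercentile(q[m][:,0],[0.5,1,2]), np.nanmedian(w[140:280,380:470,2]))
E
```

```text
[[ 0.512  -0.1852  0.085 ]
 [ 0.4374  0.1027  0.085 ]
 [ 0.4803 -0.0336  0.092 ]] 0.297330244972067
0.2536069439805139 [ 0.60052065 -0.00863662] [[ 0.          1.33487751]
 [ 0.         -1.33487751]]
guideL end [-120.6   -0.4]
guideR in [-120.3 -116.9]
plate front L [ -75.3 -116.8]
plate front R [-74.7  -2. ]
blk fl [-86.3 -96.3]
blk fr [-85.9 -27.8]
brk fl [ 3.9 22.1]
brk fr [  4.3 100.2]
right edge low [116.2 150.1]
left edge low [  57.9 -145.8]
guideL end [-122.7   -2.3]
guideR in [-122.4 -118.8]
plate front L [ -77.4 -118.7]
plate front R [-76.8  -3.9]
blk fl [-88.4 -98.2]
blk fr [-88.  -29.7]
brk fl [ 1.8 20.2]
brk fr [ 2.2 98.3]
right edge low [114.1 148.2]
left edge low [  55.9 -147.7]Traceback (most recent call last):
  File "<stdin>", line 10, in <module>
    res = self.concatenate(tuple(objs), axis=axis)
ValueError: all the input arrays must have same number of dimensions, but the array at index 0 has 3 dimension(s) and the array at index 1 has 2 dimension(s)
```

```bash
python3 - <<'E'
from h import *
t=np.array([.599,-.010]);th=.2545
for n in ['wrist2','scene0','side0']:
    w,im=cloud(n+'.npz');I=im.astype(int);q=np.concatenate([toS(w,th,t),w[...,2:]*1000],-1)
    m=(I[...,0]>I[...,1]*2.2)&(I[...,0]>80)&(w[...,2]>.12)&(abs(q[...,0])<130)&(q[...,1]<200);p=q[m]
    c=p.mean(0);v=np.linalg.svd(p-c,full_matrices=False)[2][0];v*=np.sign(v[2]);a=(p-c)@v
    print(n,m.sum(),c.round(1),v.round(3),np.degrees(np.arctan2(v[2],v[1])),(c+v*a.max()).round(1),(c+v*a.min()).round(1))
    if n=='wrist2':
        g=w[...,2];mm=m=(np.abs(q[...,2]-85)<3);print(np.nanpercentile(q[mm][:,0],[.2,1,2]))
E
```

```text
wrist2 1824 [ 27.3 129.3 211.9] [0.007 0.551 0.834] 56.55023094627638 [ 27.6 148.8 241.5] [ 27.  104.3 174.1]
[-294.50699582 -278.713299   -267.74018559]
scene0 210 [ 38.2 133.  213.8] [-0.052  0.557  0.829] 56.132612502465165 [ 36.4 151.8 241.7] [ 40.5 108.  176.4]
side0 198 [ 27.1 124.6 208.8] [-0.001  0.55   0.835] 56.6057990836543 [ 27.  146.2 241.7] [ 27.1 103.  176.1]
```

```bash
python3 -m creep '[[0,0,0,3,0],[0,0,0.1,7,0],[0,0,0.1,11,0],[0,0,0.1,15,0],[0,0,0.1,18,0],[0,0,0.1,20,0],[0,0,0.1,21,0],[0,0,0.1,21.4,0],[0,0,0.1,21.4,0],[0,-1,0.1,21.4,0]]'
python3 - <<'E'
from h import *
from cell import bot
s=bot.observe();print(s['t'],s['ee_pos'],toS(s['ee_pos'],.2545,np.array([.599,-.010])),s['wrist_force'])
E
```

```text
t: 2.85
ee_pos: [0.5172, -0.0976, 0.1178]
ee_rot: [-0.127, 0.992, -0.0, 0.001]
wrist_force: [0.5, -0.2, -0.0]
gripper_width: 0.0002
2.85 [ 0.51724484 -0.09761997  0.11779703] [-101.18111052  -64.2148589 ] [ 0.45093369 -0.15468766 -0.01360405]
```

```bash
python3 -m creep '[[0,-0.7,0,0,0],[0,-1.4,0,0,0],[0,-2.1,0,0,0],[0,-2.8,0,0,0],[0,-3.5,0,0,0],[0,-4.2,0,0,0],[0,-4.9,0,0,0],[0,-5.6,0,0,0],[0,-6.2,0,0,0],[0,-6.6,0,0,0]]'
python3 -m creep '[[0,-0.1,0,0,0],[0,-0.2,0,0,0],[0,-0.3,0,0,0],[0,-0.4,0,0,0],[0,-0.5,0,0,0],[0,-0.6,0,0,0],[0,-0.6,0,0,0],[0,-0.6,0,0,0],[0,-0.6,0,0,0],[0,-0.6,0,0,0]]'
python3 - <<'E'
from h import *
from cell import bot
s=bot.observe();print(s['t'],s['ee_pos'],toS(s['ee_pos'],.2545,np.array([.599,-.010])),s['wrist_force'])
E
```

```text
t: 3.68
ee_pos: [0.5818, -0.0812, 0.1172]
ee_rot: [-0.127, 0.992, -0.0, -0.0]
wrist_force: [-6.6, -2.1, 7.6]
gripper_width: -0.0003
t: 4.52
ee_pos: [0.5871, -0.0798, 0.1172]
ee_rot: [-0.127, 0.992, -0.0, 0.0]
wrist_force: [-5.2, -1.7, 5.1]
gripper_width: 0.0002
4.5167 [ 0.58712861 -0.07979606  0.1172301 ] [-29.06096593 -64.5591186 ] [-5.15352813 -1.70549455  5.08732686]
```

```bash
python3 -m creep '[[0,-0.1,0,0,0],[0,-0.2,0,0,0],[0,-0.3,0,0,0],[0,-0.4,0,0,0],[0,-0.4,0,0,0],[0,-0.4,0,0,0],[0,-0.4,0,0,0],[0,-0.4,0,0,0],[0,-0.4,0,0,0],[0,-0.4,0,0,0]]'
python3 - <<'E'
from h import *
from cell import bot
s=bot.observe();print(s['t'],s['ee_pos'],toS(s['ee_pos'],.2545,np.array([.599,-.010])),s['wrist_force'])
E
```

```text
t: 5.35
ee_pos: [0.591, -0.0788, 0.1172]
ee_rot: [-0.127, 0.992, -0.0, 0.0]
wrist_force: [-3.7, -1.7, 5.9]
gripper_width: 0.0002
5.35 [ 0.59100323 -0.07878549  0.11722546] [-25.05673155 -64.55658272] [-3.69073452 -1.6651016   5.94186123]
```

```bash
python3 -m creep '[[0,-0.05,0,0,0],[0,-0.1,0,0,0],[0,-0.15,0,0,0],[0,-0.2,0,0,0],[0,-0.25,0,0,0],[0,-0.3,0,0,0],[0,-0.3,0,0,0],[0,-0.3,0,0,0],[0,-0.3,0,0,0],[0,-0.3,0,0,0]]'
python3 - <<'E'
from h import *
from cell import bot,get_image,camera_model
s=bot.observe();print(s['t'],s['ee_pos'],toS(s['ee_pos'],.2545,np.array([.599,-.010])),s['wrist_force'])
for n,(a,b,c,d) in {'scene':(200,180,360,340),'side':(280,130,440,290)}.items():
    im,_=get_image(n);cv2.imwrite(f'pics/{n}3.png',cv2.resize(im[b:d,a:c,::-1],None,fx=3.6,fy=3.6,interpolation=3))
E
```

```text
t: 6.18
ee_pos: [0.5918, -0.0786, 0.1172]
ee_rot: [-0.127, 0.992, -0.0, -0.002]
wrist_force: [-18.7, -3.0, 15.2]
gripper_width: -0.0001
6.1833 [ 0.59180752 -0.07860922  0.11724861] [-24.23397125 -64.58848034] [-18.6529453   -3.02036857  15.24957497]
```

View pics/scene3.png

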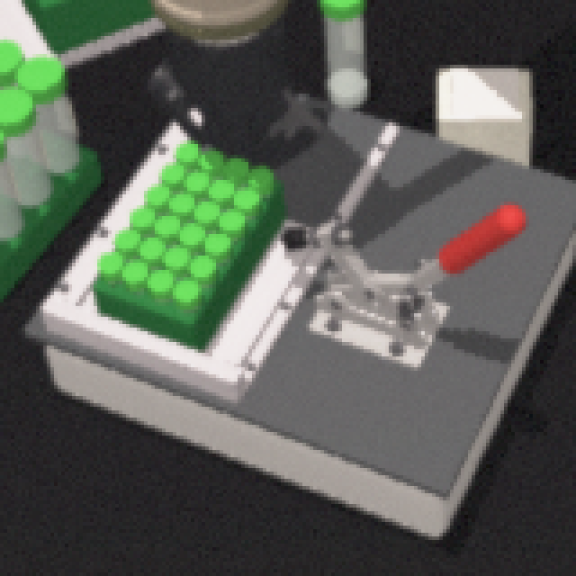

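View pics/side3.png

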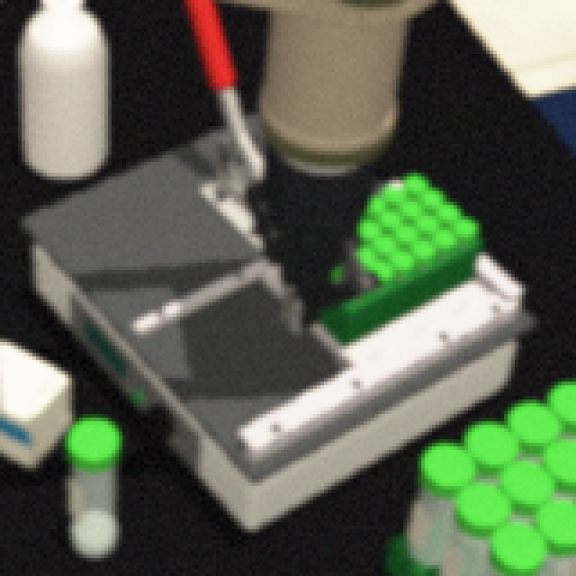

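```bash
python3 -m creep '[[0,1.5,0,0,0],[0,3.5,0,0,0],[0,4.5,0,-2,0],[0,4.5,0,-5.5,0],[0,4.5,0,-9.5,0],[0,4.5,0,-13.5,0.1],[0,4.5,0,-17.5,0.2],[0,4.5,0,-21,0.32],[0,4.5,0,-23,0.44],[0,4.5,0,-23,0.56]]'
python3 - <<'E'
from h import *
from cell import bot
from scipy.spatial.transform import Rotation as R
t=np.array([.599,-.010])
s=bot.observe();M=R.from_quat(s['ee_rot']).as_matrix();print(s['t'],s['ee_pos'],toS(s['ee_pos'],.2545,t),s['wrist_force'],np.degrees(np.arctan2(M[1,0],M[0,0])),s['joint_positions'])
c,k=np.cos(.2545),np.sin(.2545)
g=np.array([.030,.092]);W=t+np.array([c*g[0]-k*g[1],k*g[0]+c*g[1]])
print(W,M.T@(np.r_[W,.34]-s['ee_pos'])*100)
E
```

```text
t: 7.12
ee_pos: [0.5525, -0.0893, 0.3541]
ee_rot: [0.155, 0.988, -0.0, 0.006]
wrist_force: [0.9, -1.0, -0.2]
gripper_width: -0.0002
7.1167 [ 0.55251164 -0.08930751  0.35406214] [-64.95751513 -65.04897991] [ 0.88385415 -0.98261409 -0.20647516] 162.15747790451803 [-2.52045106e-01 -9.03016007e-03  1.44624304e+00  2.98082804e-04
  1.69285372e+00 -1.51139830e+00]
[0.60487162 0.08658946] [ 0.42148578 18.34661071  1.41943016]
```

```bash
python3 -m creep '[[0,0.1,1.5,0,0.11],[0,0.2,4,0,0.22],[0,0.3,7,0.4,0.33],[0,0.4,10,1.4,0.44],[0,0.4,13,1.4,0.55],[0,0.4,16,1.4,0.66],[0,0.4,18,1.4,0.77],[0,0.4,18.3,1.4,0.88],[0,0.4,18.3,1.4,1.0],[0,0.4,18.3,1.4,1.01]]'
cat > st.py <<'E'
from h import *
from cell import bot,get_image
from scipy.spatial.transform import Rotation as R
t=np.array([.599,-.010])
s=bot.observe();M=R.from_quat(s['ee_rot']).as_matrix();p=toS(s['ee_pos'],.2545,t)
c,k=np.cos(.2545),np.sin(.2545);f=s['wrist_force']
print('t',s['t'],'tip shaker',p.round(1),round(s['ee_pos'][2]*1000-19,1),'F shaker',round(c*f[0]+k*f[1],1),round(-k*f[0]+c*f[1],1),round(f[2],1),'yaw',np.degrees(np.arctan2(M[1,0],M[0,0]))-104.6,'j6',s['joint_positions'][5])
import sys
if len(sys.argv)>1:
    n=sys.argv[1]
    for cam,(a,b,cc,d) in {'scene':(200,150,400,350),'side':(260,60,460,260)}.items():
        im,_=get_image(cam);cv2.imwrite(f'pics/{cam}{n}.png',cv2.resize(im[b:d,a:cc,::-1],None,fx=2.9,fy=2.9,interpolation=3))
E
python3 st.py 4
```

```text
t: 7.95
ee_pos: [0.6017, 0.0878, 0.3324]
ee_rot: [0.613, 0.79, 0.0, 0.0]
wrist_force: [-0.0, -0.5, 0.1]
gripper_width: -0.0001
t 7.95 tip shaker [27.2 93.9] 313.4 F shaker -0.2 -0.5 0.1 yaw -0.23872078519677586 j6 -0.19020560659299057
```

View pics/scene4.png

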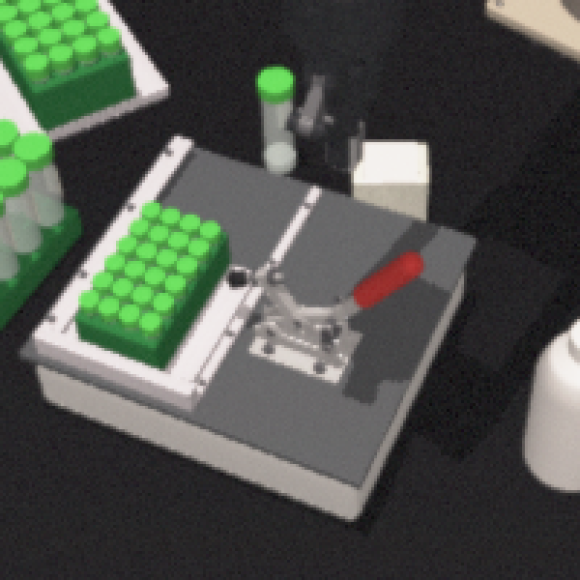

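View pics/side4.png

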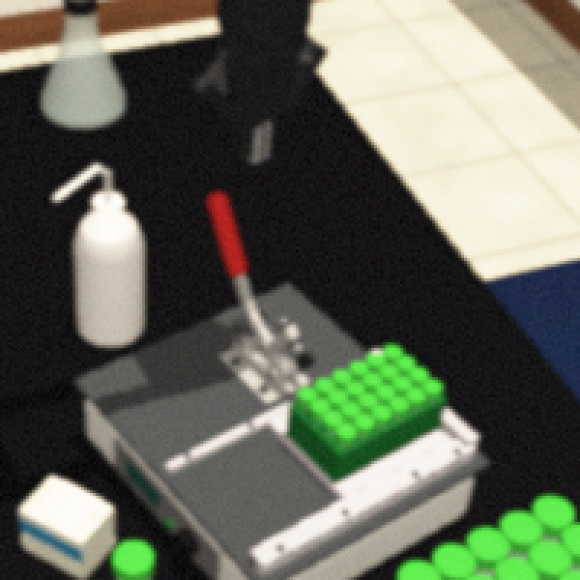

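```bash
python3 - <<'E'
from h import *
z=np.load('side0.npz');K,T=z['K'],z['T']
def proj(q):
    th=.2545;R=np.array([[np.cos(th),-np.sin(th)],[np.sin(th),np.cos(th)]])
    w=np.r_[R@(np.array(q[:2])/1000)+[.599,-.010],q[2]/1000]
    p=T[:3,:3].T@(w-T[:3,3]);return K[0,0]*p[0]/-p[2]+K[0,2],K[1,1]*-p[1]/-p[2]+K[1,2]
for q in [(27,94,313),(16,83,313),(38,83,313),(16,105,313),(38,105,313),(30,147,243)]:
    u,v=proj(q);print(q,(u-260)*2.9,(v-60)*2.9)
E
```

```text
(27, 94, 313) 253.04958985683123 154.63108190178613
(16, 83, 313) 250.4080678646161 165.00393122952832
(38, 83, 313) 270.9564888185535 156.84745570323412
(16, 105, 313) 235.1972973153524 152.4214668495486
(38, 105, 313) 255.64248517912054 144.44918200468874
(30, 147, 243) 216.8407205054143 188.97339846019295
```

```bash
python3 -m creep '[[0,0,0,1.5,0],[0,0,0,4,0],[0,0,0,7,0],[0,0,0,9,0],[0,0,0,9.4,0],[0,0,0,9.4,0],[0,0,0,9.4,0],[0,0.3,0,9.4,0],[0,0.6,0,9.4,0],[0,0.9,0,9.4,0]]'
python3 st.py 5
```

```text
t: 8.88
ee_pos: [0.5996, 0.0958, 0.2401]
ee_rot: [0.611, 0.791, 0.001, 0.001]
wrist_force: [0.4, 0.0, 0.4]
gripper_width: -0.0001
t 8.8833 tip shaker [ 27.2 102.2] 221.1 F shaker 0.4 -0.1 0.4 yaw 0.027337885337900047 j6 -0.1814149939789055
```

View pics/scene5.png

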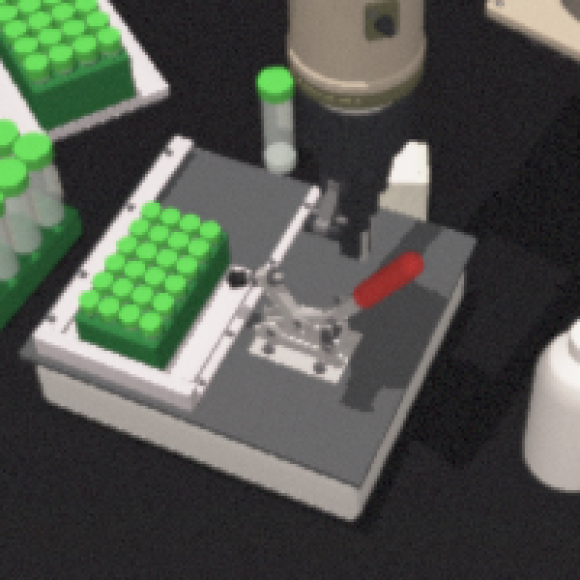

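View pics/side5.png

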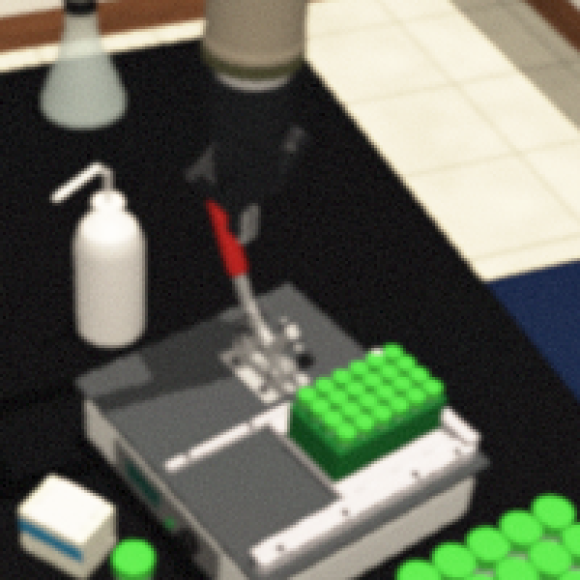

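```bash
python3 -m creep '[[0,0.5,0.2,0,0],[0,1.0,0.3,0,0],[0,1.4,0.3,0,0],[0,1.8,0.3,0,0],[0,2.1,0.3,0.2,0],[0,2.4,0.3,0.4,0],[0,2.7,0.3,0.6,0],[0,3.0,0.3,0.9,0],[0,3.1,0.3,1.1,0],[0,3.1,0.3,1.1,0]]'
python3 st.py 6
```

```text
t: 9.82
ee_pos: [0.5935, 0.1265, 0.2264]
ee_rot: [0.611, 0.791, -0.0, -0.001]
wrist_force: [0.6, -0.3, -0.2]
gripper_width: 0.0003
t 9.8167 tip shaker [ 29.1 133.5] 207.4 F shaker 0.5 -0.4 -0.2 yaw 0.028919055050948828 j6 -0.13002223144818828
```

View pics/scene6.png

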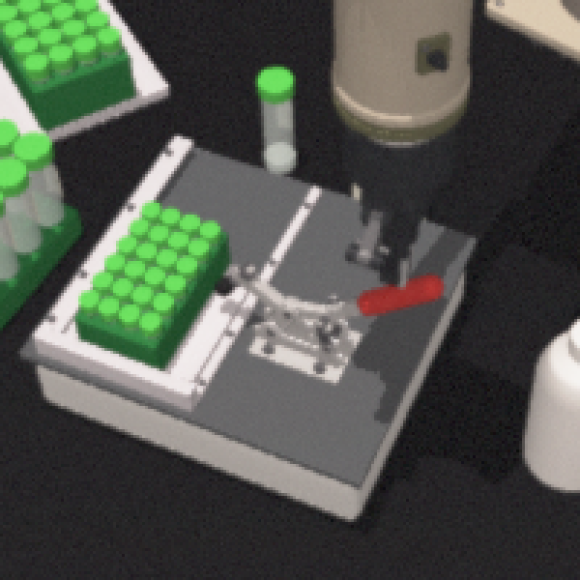

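View pics/side6.png

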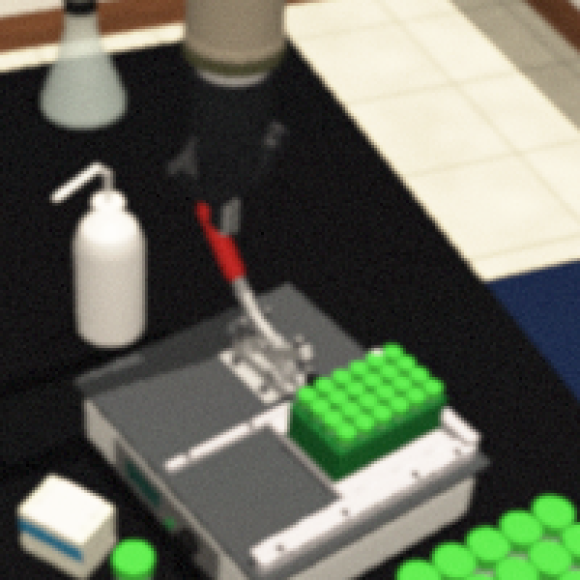

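```bash
python3 -m creep '[[0,0.3,0,0.4,0],[0,0.5,0,0.9,0],[0,0.7,0,1.4,0],[0,0.8,0,1.9,0],[0,0.9,0,2.4,0],[0,1.0,0,2.8,0],[0,1.1,0,3.2,0],[0,1.1,0,3.5,0],[0,1.2,0,3.8,0],[0,1.2,0,3.8,0]]'
python3 st.py 7
```

```text
t: 10.75
ee_pos: [0.5909, 0.1377, 0.1892]
ee_rot: [0.611, 0.791, -0.0, 0.0]
wrist_force: [-0.5, -0.7, 3.5]
gripper_width: 0.0001
t 10.75 tip shaker [ 29.4 145. ] 170.2 F shaker -0.7 -0.6 3.5 yaw 0.009131728988506893 j6 -0.11034863688676791
```

View pics/scene7.png

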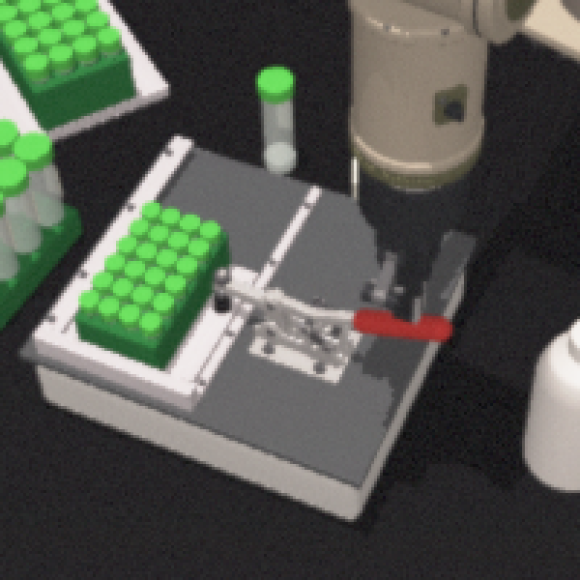

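View pics/side7.png

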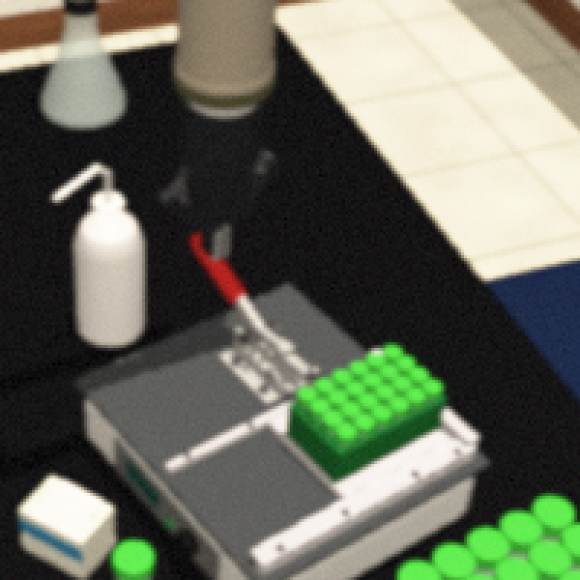

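```bash
python3 -m creep '[[0,0.1,0,0.5,0],[0,0.2,0,1.0,0],[0,0.2,0,1.4,0],[0,0.3,0,1.8,0],[0,0.3,0,2.2,0],[0,0.3,0,2.6,0],[0,0.4,0,3.0,0],[0,0.4,0,3.3,0],[0,0.4,0,3.6,0],[0,0.4,0,3.7,0]]'
python3 st.py 8
```

```text
t: 11.68
ee_pos: [0.5896, 0.1416, 0.1514]
ee_rot: [0.611, 0.791, -0.0, -0.0]
wrist_force: [-0.2, 0.5, 0.4]
gripper_width: 0.0002
t 11.6833 tip shaker [ 29.  149.1] 132.4 F shaker -0.1 0.5 0.4 yaw 0.014777524779233886 j6 -0.10392859450810588
```

View pics/scene8.png

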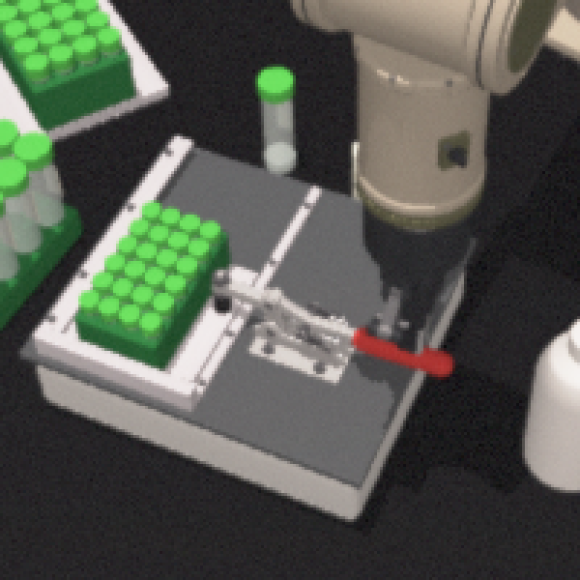

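```bash
python3 -m creep '[[0,0,0,0.1,0],[0,0,0,0.2,0],[0,0,0,0.3,0],[0,0,0,0.4,0],[0,0,0,0.4,0],[0,0,0,0.4,0],[0,0,0,0.4,0],[0,0,0,0.4,0],[0,0,0,0.4,0],[0,0,0,0.4,0]]'
python3 st.py
```

```text
t: 12.62
ee_pos: [0.5904, 0.1418, 0.1498]
ee_rot: [0.611, 0.791, 0.001, 0.0]
wrist_force: [-3.5, -1.0, 7.7]
gripper_width: 0.0002
t 12.6167 tip shaker [ 29.9 149.1] 130.8 F shaker -3.6 -0.1 7.7 yaw 0.017568940861451665 j6 -0.10392618802035203
```

```bash
python3 -m creep '[[0,0,0,-1,0],[0,0,0,-3,0],[0,0,0,-6,0],[0,-1,0,-10,0],[0,-3,0,-14,0],[0,-6,0,-18,0],[0,-9,0,-20,0],[0,-12,0,-20,0],[0,-12,0,-20,0],[0,-12,0,-20,0]]'
python3 st.py 9
python3 - <<'E'
from h import *
from cell import get_image,camera_model
t=np.array([.599,-.010]);th=.2545
for n in ['scene','side','wrist']:
    m=camera_model(n);im,d=get_image(n);np.savez(n+'9.npz',d=d,im=im,K=m['K'],T=m['world_from_camera'])
    if n=='wrist':cv2.imwrite('pics/wrist9.png',im[:,:,::-1])
    w,im=cloud(n+'9.npz');I=im.astype(int);q=np.concatenate([toS(w,th,t),w[...,2:]*1000],-1)
    k=(I[...,0]>I[...,1]*2.2)&(I[...,0]>80)&(w[...,2]>.1)&(w[...,2]<.26)&(abs(q[...,0])<130)&(q[...,1]<210);p=q[k]
    if k.sum()<30: print(n,k.sum());continue
    c=p.mean(0);v=np.linalg.svd(p-c,full_matrices=False)[2][0];v*=np.sign(v[1]);a=(p-c)@v
    print(n,k.sum(),c.round(1),np.degrees(np.arctan2(v[2],v[1])),(c+v*a.max()).round(1),(c+v*a.min()).round(1))
    g=(I[...,1]>I[...,0]*1.8)&(I[...,1]>60)&(abs(q[...,0])<160)&(q[...,1]>-140)&(q[...,1]<10)&(q[...,2]>140)&(q[...,2]<160)
    print('caps x',np.percentile(q[g][:,0],[2,50,98]))
E
```

```text
t: 13.45
ee_pos: [0.6207, 0.0236, 0.3491]
ee_rot: [0.613, 0.79, 0.0, 0.001]
wrist_force: [-0.3, 1.3, 0.6]
gripper_width: -0.0003
t 13.45 tip shaker [29.4 27. ] 330.1 F shaker 0.1 1.3 0.6 yaw -0.17194998733531008 j6 -0.29632038747728146
scene 281 [ 36.3 146.1 127.7] 2.441714796200398 [ 36.  185.  129.3] [ 36.6 105.3 125.9]
caps x [ -1.36150472  57.61376629 108.55504123]
side 140 [ 25.6 133.9 126.4] -0.9826599581556875 [ 27.8 179.1 125.6] [ -11.2 -641.8  139.7]
caps x [ -7.78112123  44.93326788 103.9495231 ]
wrist 1373 [ 31.7 145.9 128.2] 2.914861337505776 [ 32.1 185.2 130.2] [ 31.4 105.  126.1]
caps x [ -4.44030337  75.94963467 106.18137715]
```

View pics/scene9.png

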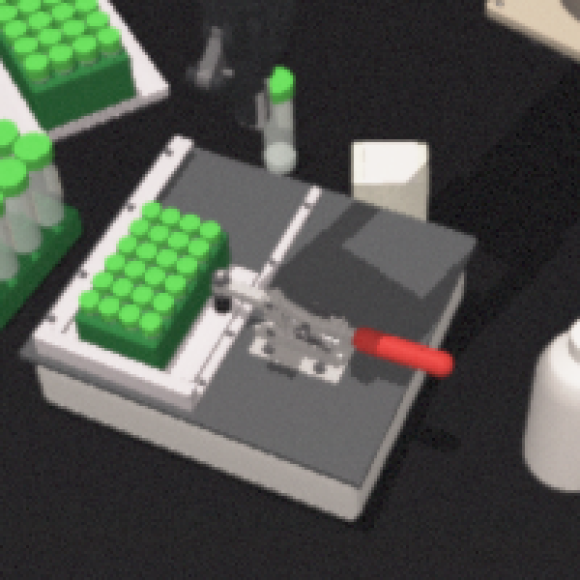

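View pics/side9.png

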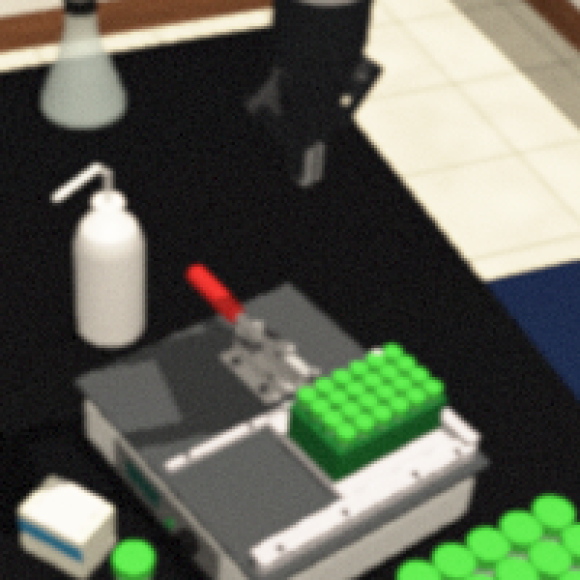

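View pics/wrist9.png

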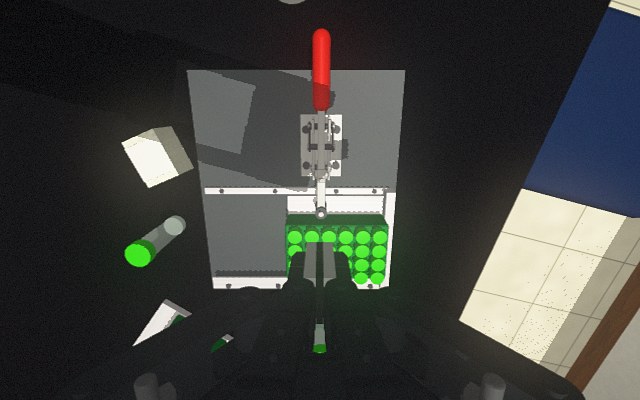

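```bash
python3 -c "
from cell import bot
print(abs(bot.observe()['joint_velocities']).max());print(bot.finish_job())"
```

```text
0.0028575437548613285
the job is handed in; nothing more can be done
None
```

I pushed the rack home with closed fingertips. I then pushed the red handle over and down until it snapped into lock, backed off, and handed in at about 13.6 s of the 42 s allowed.

**Rack home:** It slid at about 4–6 N. At the back stop the horizontal push rose to 19 N with almost no further travel. The pictures show the rack plate against the stop bar.

**Clamp locked:** The handle met its firm stop when I pressed again (about 8 N). With the robot clear it stayed level, at about 2–3° in two views, and the foot was on the left flange. I could not measure the foot's pressing force. I take it as locked only because the handle did not spring back.

**Other things:** The last pictures show the wash bottle, carton and spare tube in place. I saw the tube rack only in part at the end, where it also looked unmoved. I did not measure any of the four.

**Checks that disagreed:**
- The scene and side cameras placed the shaker about 8–10 mm apart, so I used their mean, which the wrist view supported.
- The side view's final handle slope (−1°) included a stray point and was not used.

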